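# Set and lock the stop of a box-gluing jig

## Task

Set the gluing jig for the longer box: push its sliding stop away from the fixed fence until it clicks into the next station. Then put the larger T-handle hex key down the hole in the stop, turn it until it drops fully home in the hidden lock screw, and tighten the screw clockwise until it comes up tight. Leave the key standing in the screw and everything else as it is.

Things in the scene. Friction and masses are not known exactly. Their poses are not given: they have to be found in the camera images.
- jig: the gluing jig, fixed to the table: plywood bed 180 mm (x) by 450 mm (y, along the track), 24 mm thick, origin under its centre. The fixed fence, 48 mm high, stands at its -y end, inner face at y = -175 mm; a steel index bar with a notch at each station lies along its +x side, 72 mm from the track's middle
- stop (a joint): position in m of the jig's sliding stop along its track, growing away from the fence. Stations (notches) at 0.000, 0.080, 0.160. It starts at 0.000 to 0.050, so the next station is always 0.080. A spring plunger pulls it into a notch from about 2 mm away and holds it there; sliding takes about 2 N, pushing it out of a notch about 8 N. Limits -0.006 and 0.168
- stop_face (a point): centre of the stop's face towards the fence: an upright plywood pad 130 mm wide, 48 mm high, 24.5 mm above the bed's top here. Site y points along the track away from the fence (the way to push), x across the track, z up. Behind the 10 mm pad is an aluminium block 110 mm wide, 60 mm long, 38 mm high. With the stop at 0.000 this face is 100 mm from the fence
- lock_hole (a point): centre of the mouth of the upright hole in the stop's top, a flared steel bush 35 mm wide narrowing to 22 mm in 8 mm; 46.5 mm above the bed's top, z up. The screw's face is 26 mm below the mouth, its hexagon socket 10 mm deep: a key fully home has its tip 36 mm below the mouth. How the hexagon is turned is random and hidden; the key fits every 60 degrees, within about 4 degrees
- lock_screw (a joint): how far the lock screw is turned, in rad, growing clockwise seen from above; 1.2 is tight (a hard stop), at the start 0.0 to 0.5; it turns stiffly, about 0.25 N m. It does not tell how the hexagon is turned
- key_grip (a point): centre of the cross bar of the larger T-handle hex key (17 mm across flats, about 550 g): dark steel bar 110 mm long (point y), 22 mm wide (x), 22 mm high (z, up). The hexagon shaft, 20 mm over corners, goes straight down, tip 111 mm below this point. At the start it stands 46 mm deep in a plywood caddy 70 x 90 mm, 58 mm high. The two caddies may have changed places
- key_tip (a point): centre of the tip of the larger key's shaft; axes as key_grip
- small_key_grip (a point): centre of the cross bar (75 x 16 x 16 mm, along point y) of the smaller T-handle hex key, which stands in the other caddy, tip 83 mm below this point; leave it alone
- paint_bottle: paint bottle, 42 mm wide, 120 mm high, origin under its centre; leave it alone
- water_cup: paper-white cup 76 mm wide at the rim, 85 mm high, origin under its centre; leave it alone
Mind the look-alikes: they are no part of the job. Leave any blue or pink look-alike of the part that bears key_grip alone.

How it is judged:
By the outcome, as a careful person would: the job done as asked, in the order asked, and still so for the second after the job is handed in, with the robot touching nothing.
It also fails if it takes over 72 s, if anything falls off the work surface, if the arm or the gripper's body presses on something with over 40 N, if the wrist force passes 120 N, or if a joint passes its speed limit or range.

## Robot

A 7-joint arm with a two-finger parallel gripper is mounted at the origin on the work surface. World frame = base frame: x ahead of the robot, y to its left, z up, the work surface at z = 0. Lengths are in m, angles in rad, forces in N, time in s.
With the tool pointing down it reaches from about 0.4 to 0.85 m from the base axis. Payload 10.4 kg.
Tool frame: the origin (TCP) lies at the very end of the fingers, on their centre line; the grasp point (between the pads) lies 19 mm behind it; z points along the fingers, y is the line along which they close (so a half turn about z gives the same grasp; the last joint's range is limited). The gripper opens to 87 mm and grips with 3 to 60 N. Pads are 19 mm wide; open, the fingers measure 117 mm over their backs; the gripper's body (75 mm by 190 mm) begins 51 mm behind the grasp point.
Start: joints at [-1.168, 0.332, -0.065, 1.46, 0.022, 1.35, -0.088], TCP at [0.258, 0.569, 0.223] pointing down, gripper open.
Joint ranges: [-2.6, 2.6], [-0.5, 2.12], [-1.47, 1.34], [0.16, 2.42], [-1.27, 4.41], [0.06, 2.06], [-2.6, 2.6]. Speed limits (rad/s): [2.22, 2.22, 2.79, 2.79, 3.14, 3.14, 3.14].

## Interface

Orientations are given as a rotation vector (axis times angle).
In Python, from cell import monitor, grab_frame, ticket gives the robot as it stands. The module is installed in compiled form; this text tells all that it offers.
- The arm moves only by the tool drive_tool, never from a script. Its argument "plan" is a list that holds one entry, the list of rows, each a list of 5 numbers: the shift along the tool's x, y, z in mm, then the turn about the tool's z in rad, then the finger opening in mm, from 0 to 87. A call has 1 to 12 rows; each row is the pose to reach, as a shift and turn from the pose commanded when the call began, along the tool's axes at that moment; what a row does not reach only later rows make up. A row lasts 1/10 s, in which the tool goes at most 50 mm and 8.59 degrees, less where a joint would pass 70% of its speed; a pose out of reach is approached as far as the arm can. A call with a gripper value outside its range is refused whole. The fingers move at their own pace and stop on an object; "squeeze" is the grip in N (left out, the last holds). Time passes only in rows, so rows that repeat a pose let the fingers close. It gives the time, the measured TCP pose, the force, the opening and the grip force at its end, in the units of the state.
- monitor.observe(): the state, without advancing time (a new reading comes with each control period).
- grab_frame(name): name is "scene" or "top" or "wrist"; returns a dict with "img" (384x512x3 uint8, red, green, blue), "fx", "fy", "cx", "cy" (pixels), "eye" and "orientation" of the camera in the world; the wrist camera has in their place "tool_from_camera" (4x4, takes a point from camera to tool coordinates, whose origin is the TCP and whose axes are the flange's). Camera axes: x right, y up, looking along -z (the intrinsics and any distortion apply to the point x, -y, -z); pixel columns grow to the right and rows downward; lengths in m; the calibration is good to about 2 mm. The wrist camera is an equidistant fisheye: a pixel r from the principal point sees the ray r / f radians off the axis. A picture is of the moment at which its call begins: read the wrist's pose just before it. There is no depth.
- ticket.close_job(): hands the job in; it is judged then, once.
The state is a dict: "t": time; "qpos": joint angles; "qvel": joint speeds; "effort": joint torques, N m; "eef_pos": TCP position; "ee_rot": TCP orientation; "ft_force": force on the tool from outside, world axes, zero at the start; "moment": the same for the moment, N m; "width": finger opening in m; "finger_force": force on a finger pad.
Only numpy, scipy, OpenCV 4.12 (cv2) and the standard library are available. Lean on these libraries where they do the work, as an engineer would, in place of code of your own. Each camera call takes 0.05 s, during which the arm holds its last target. There are 200 camera calls.

## Working session

There is one attempt and no reset: what is moved stays moved. The work goes in short steps, Python scripts to look and compute and a tool call to move; the robot and the scene stay as the last step left them, time stands still between calls to the robot, and variables do not carry over. Pictures are saved under pics/ and viewed, at most 10 in all, crops included, and the job is handed in when it is done.

Besides the shell and the picture viewer there is one more tool, called after ">>>" by a JSON object that holds its "api" and its "payload". drive_tool: Moves the arm, as the interface text tells. Its arguments: {"type":"object","properties":{"plan":{"type":"array"},"squeeze":{"type":"number"}},"required":["plan"]}

```bash
mkdir -p pics
cat > h.py <<'E'
import numpy as np, cv2
from scipy.spatial.transform import Rotation as R
from cell import monitor, grab_frame, ticket
def Rm(o):
    o=np.array(o,float)
    if o.shape==(3,3): return o
    return R.from_rotvec(o).as_matrix() if o.size==3 else R.from_quat(o).as_matrix()
def save(n,img,s=1): cv2.imwrite(f'pics/{n}.png',cv2.resize(img[...,::-1],None,fx=s,fy=s,interpolation=cv2.INTER_CUBIC))
def ray(f,u,v):
    d=Rm(f['orientation'])@np.array([(u-f['cx'])/f['fx'],-(v-f['cy'])/f['fy'],-1]); return np.array(f['eye']),d
def atz(f,u,v,z):
    e,d=ray(f,u,v); return e+d*(z-e[2])/d[2]
def proj(f,p):
    c=Rm(f['orientation']).T@(np.array(p)-f['eye']); return f['cx']-f['fx']*c[0]/c[2], f['cy']+f['fy']*c[1]/c[2]
E
python3 - <<'E'
from h import *
import pickle
s=monitor.observe(); print(s['t'],s['eef_pos'],s['ee_rot'],s['width'])
fs={}
for n in('top','scene'):
    f=grab_frame(n); fs[n]=f; save(n+'0',f['img'],1.5); print({k:v for k,v in f.items() if k!='img'})
pickle.dump(fs,open('f0.pkl','wb'))
E
```

```text
0.0 [0.25802279 0.56883273 0.22176382] [-6.63822172e-01 -3.07043155e+00  2.18842723e-03] 0.08680230557721531
{'fx': 476.7399575118933, 'fy': 476.7399575118933, 'cx': 261.6201682262869, 'cy': 192.33878441598833, 'eye': array([ 0.21920586, -0.00590744,  1.4436066 ]), 'orientation': array([ 0.16481046, -0.13925555, -1.57435955])}
{'fx': 385.6116346123082, 'fy': 385.6116346123082, 'cx': 252.53133754168275, 'cy': 190.58043072125056, 'eye': array([ 1.22645233, -0.51612318,  0.89934986]), 'orientation': array([0.78090042, 0.39617558, 0.90556736])}
```

View pics/top0.png

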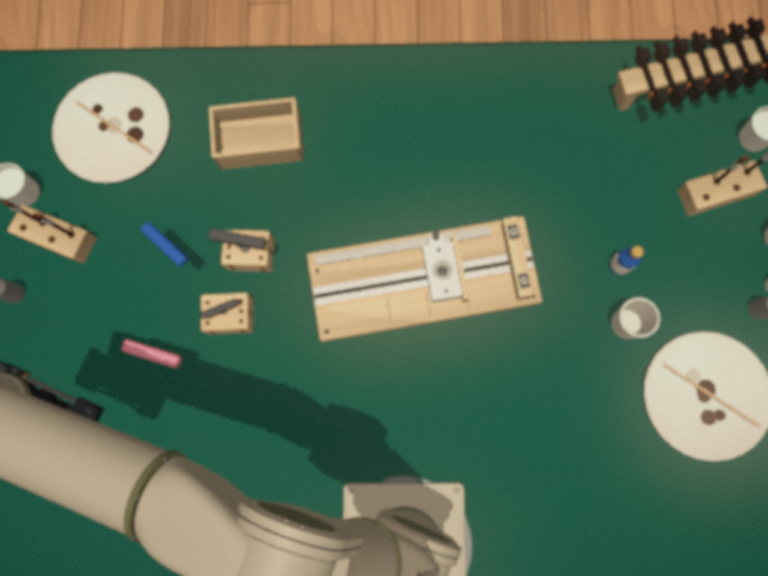

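View pics/scene0.png

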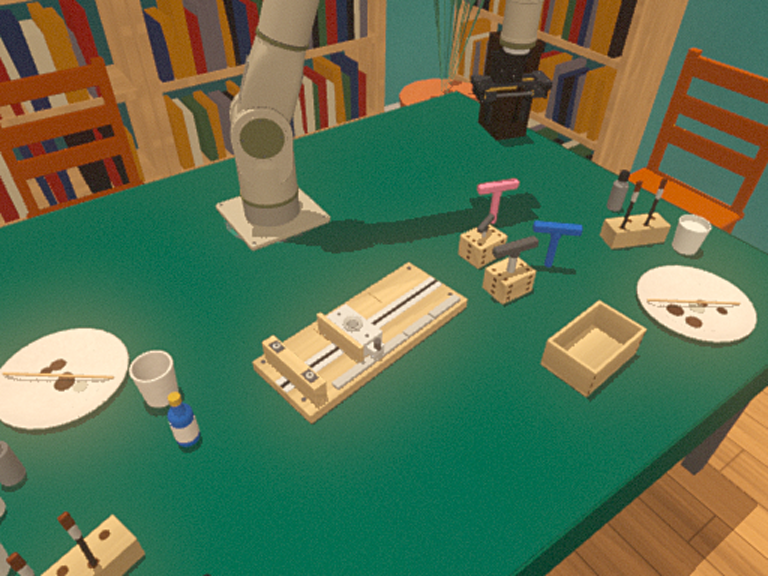

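The top view (768-wide picture) shows four T-handles. The dark large T is at (238,239), the dark small T at (221,308), the blue look-alike at (163,243) and the pink one at (151,353). I choose the larger dark one at (238,239), in the far caddy. The jig's fence is at (520,258) and the stop's hole is at (442,269). Next I check both in a close crop.

Run:
```python
from h import *
import pickle
f=pickle.load(open('f0.pkl','rb')); a=f['top']['img']
c1=cv2.resize(a[138:232,200:366],None,fx=4.8,fy=4.8,interpolation=cv2.INTER_CUBIC)[:300*2]
c1=cv2.resize(a[140:230,200:364],(787,432),interpolation=cv2.INTER_CUBIC)
cv2.imwrite('pics/jig.png',c1[...,::-1])
k=cv2.resize(a[145:230,90:190],(700,595),interpolation=cv2.INTER_CUBIC)
cv2.imwrite('pics/key.png',k[...,::-1])
```

```text
(no output)
```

View pics/jig.png

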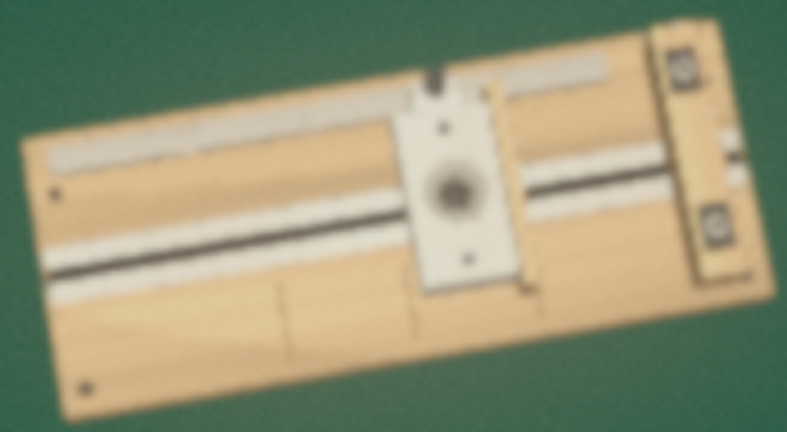

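View pics/key.png

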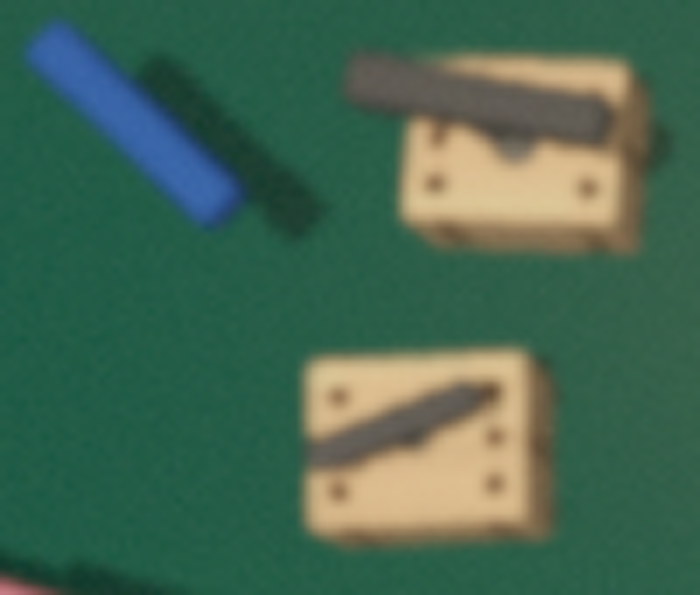

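The crops confirm it. The upper-right dark bar, from (348,80) to (612,118), is clearly the longer and thicker one, standing in its caddy; the lower one is the small key. The stop's hole is at (455,195) in the jig crop and the pad lies on its fence side.

Run:
```python
from h import *
import pickle
f=pickle.load(open('f0.pkl','rb')); t=f['top'];s=f['scene']
J=lambda x,y,z: atz(t,200+x/4.8-.4,140+y/4.8-.4,z)
K=lambda x,y,z: atz(t,90+x/7-.43,145+y/7-.43,z)
A,B,C=J(22,140,.024),J(65,420,.024),J(775,297,.024)
print('corners',A,B,C,np.linalg.norm(A-B),np.linalg.norm(B-C))
yv=B-C; print('yaw of jig +y deg',np.degrees(np.arctan2(yv[1],yv[0]))-90, np.degrees(np.arctan2(*( (A-B)[[1,0]]))))
H=J(455,195,.0705);print('hole',H)
p1,p2=J(503,88,.0725),J(541,290,.0725);print('pad',p1,p2,(p1+p2)/2,np.linalg.norm(p1-p2))
c=(A+C)/2;print('centre',c)
e1,e2=K(350,82,.134),K(610,118,.134);print('key',e1,e2,(e1+e2)/2,np.linalg.norm(e1-e2),np.degrees(np.arctan2(*(e1-e2)[[1,0]])))
g1,g2=K(312,455,.09),K(495,388,.09);print('small',(g1+g2)/2)
# cross-check in scene camera
for n,p in(('hole',H),('keytop',(e1+e2)/2),('C',C),('A',A)):print(n,np.array(proj(s,p))*1.5)
b1,b2=K(45,40,.1),K(225,205,.1);print('blue',b1,b2)
```

```text
corners [0.57298667 0.19206806 0.024     ] [0.39273494 0.16230355 0.024     ] [ 0.46611025 -0.28316913  0.024     ] 0.18269267043991574 0.4514751817942806
yaw of jig +y deg 9.353397600064895 9.376496384169144
hole [ 0.52357734 -0.08134765  0.0705    ]
pad [ 0.59055573 -0.1122789   0.0725    ] [ 0.46345295 -0.13222024  0.0725    ] [ 0.52700434 -0.12224957  0.0725    ] 0.12865757650231516
centre [ 0.51954846 -0.04555053  0.024     ]
key [0.58437773 0.36215415 0.134     ] [0.56796362 0.25537913 0.134     ] [0.57617068 0.30876664 0.134     ] 0.10802928886116503 81.26055951483471
small [0.45130176 0.34616465 0.09      ]
hole [351.85543126 320.7161372 ]
keytop [514.53879792 242.58163259]
C [250.97146981 361.16740448]
A [467.63966253 299.23181995]
blue [0.61366482 0.50120106 0.1       ] [0.54158452 0.42167272 0.1       ]
```

```bash
cat >> h.py <<'E'
C0=np.array([.5195,-.0456]); YA=9.37
JX=np.array([np.cos(np.radians(YA)),np.sin(np.radians(YA))]); JY=np.array([-JX[1],JX[0]])
def jig(x,y,z): return np.r_[C0+JX*x+JY*y,z]
def move(p,ya=None):
    s=monitor.observe(); M=Rm(s['ee_rot']); d=M.T@(np.array(p)-s['eef_pos'])*1000
    a=np.degrees(np.arctan2(M[1,1],M[0,1]))
    t=0 if ya is None else -np.radians((ya-a+180)%360-180)
    print('t',round(s['t'],2),'pos',s['eef_pos'].round(4),'yang',round(a,2),'tilt',M[:,2].round(4),'q',np.round(s['qpos'],2),'F',np.round(s['ft_force'],1),'w',round(s['width'],4))
    print('shift',d.round(1),'turn',round(t,3))
E
python3 -c "
from h import *
move(jig(0,-.125,.13),9.4); move(jig(0,-.125,.04),9.4)"
```

```text
t 0.1 pos [0.258  0.5689 0.2218] yang 65.6 tilt [-5.0e-04 -1.1e-03 -1.0e+00] q [-1.17  0.33 -0.06  1.46  0.02  1.35 -0.09] F [-0.   0.3  0.3] w 0.0868
shift [-561.4 -555.4   92.5] turn 0.981
t 0.1 pos [0.258  0.5689 0.2218] yang 65.6 tilt [-5.0e-04 -1.1e-03 -1.0e+00] q [-1.17  0.33 -0.06  1.46  0.02  1.35 -0.09] F [-0.   0.3  0.3] w 0.0868
shift [-561.4 -555.3  182.5] turn 0.981
```

>>> {"api": "drive_tool", "payload": {"plan": [[[-561,-555,20,0.98,0],[-561,-555,20,0.98,0],[-561,-555,20,0.98,0],[-561,-555,20,0.98,0],[-561,-555,20,0.98,0],[-561,-555,20,0.98,0],[-561,-555,20,0.98,0],[-561,-555,20,0.98,0],[-561,-555,20,0.98,0],[-561,-555,20,0.98,0],[-561,-555,20,0.98,0],[-561,-555,20,0.98,0]]]}}

```text
t: 1.3
eef_pos: [0.4724, 0.0069, 0.2073]
ee_rot: [-2.031, -2.397, -0.001]
ft_force: [0.0, 1.2, -1.0]
width: 0.0026
finger_force: 0.0
```

```bash
python3 -c "
from h import *
move(jig(0,-.125,.15),9.4)"
```

```text
t 1.3 pos [0.4724 0.0069 0.2073] yang 9.47 tilt [ 3.e-04  4.e-04 -1.e+00] q [-0.63 -0.02  0.52  1.89  0.01  1.27  0.05] F [ 0.   1.2 -1. ] w 0.0026
shift [-184.5   37.6   57.3] turn 0.001
```

>>> {"api": "drive_tool", "payload": {"plan": [[[-182,37,50,0,0],[-182,37,50,0,0],[-182,37,50,0,0],[-182,37,50,0,0],[-182,37,50,0,0],[-182,37,50,0,0],[-182,37,50,0,0]]]}}

```text
t: 2.0
eef_pos: [0.5386, -0.1633, 0.1573]
ee_rot: [-2.029, -2.398, -0.001]
ft_force: [1.4, 0.5, 0.5]
width: 0.0004
finger_force: 0.0
```

Run:
```python
from h import *
move(jig(0,-.125,.04),9.4)
f=grab_frame('wrist'); save('w1',f['img'],1.4); print(f['fx'],f['cx'],f['cy'],f['tool_from_camera'])
```

```text
t 2.0 pos [ 0.5386 -0.1633  0.1573] yang 9.53 tilt [-3.e-04  8.e-04 -1.e+00] q [-0.37  0.28  0.69  1.75 -0.19  1.19  0.54] F [1.4 0.5 0.5] w 0.0004
shift [ -5.8   0.3 117.3] turn 0.002
297.3186396354542 253.98436223981446 191.81628114753784 [[ 1.78819715e-04  9.66412661e-01  2.56995208e-01  7.02005513e-02]
 [ 9.99999876e-01 -5.34763503e-05 -4.94715339e-04  1.32939781e-03]
 [-4.64356001e-04  2.56995264e-01 -9.66412551e-01 -1.61406635e-01]
 [ 0.00000000e+00  0.00000000e+00  0.00000000e+00  1.00000000e+00]]
```

View pics/w1.png

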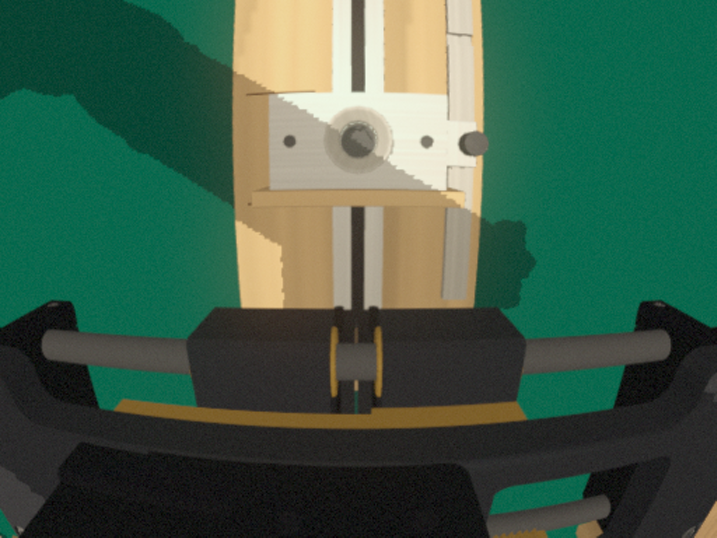

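The wrist view shows the stop's hole at (357,138) and the pad's edge at rows 190–205, on the track's middle line. The fingers are over the gap. I measure the hole from this picture and keep the helper for later.

```bash
cat >> h.py <<'E'
def watz(f,s,u,v,z):
    x,y=(u-f['cx'])/f['fx'],(v-f['cy'])/f['fy']; r=np.hypot(x,y); k=np.sin(r)/max(r,1e-9)
    T=np.array(f['tool_from_camera']); M=Rm(s['ee_rot'])
    d=M@T[:3,:3]@np.array([x*k,-y*k,-np.cos(r)]); e=s['eef_pos']+M@T[:3,3]
    return e+d*(z-e[2])/d[2]
def injig(p): d=np.array(p)[:2]-C0; return np.array([d@JX,d@JY])*1000
E
python3 - <<'E'
from h import *
s=monitor.observe(); f=grab_frame('wrist')
for n,u,v,z in(('hole',357,138,.0705),('padL',253,206,.0725),('padR',464,206,.0725),('bedL',236,200,.024),('bedR',481,200,.024)):
    p=watz(f,s,u/1.4,v/1.4,z); print(n,p.round(4),injig(p).round(1))
E
```

```text
hole [ 0.5272 -0.0802  0.0705] [  1.9 -35.4]
padL [ 0.4717 -0.1299  0.0725] [-60.9 -75.4]
padR [ 0.5978 -0.1085  0.0725] [ 67.  -74.8]
bedL [ 0.4472 -0.1344  0.024 ] [-85.8 -75.8]
bedR [ 0.6234 -0.1045  0.024 ] [ 92.9 -75.1]
```

>>> {"api": "drive_tool", "payload": {"plan": [[[-5,0,40,0,0],[-5,0,80,0,0],[-5,0,117,0,0],[-5,0,117,0,0],[-5,0,117,0,0]]]}}

```text
t: 2.6
eef_pos: [0.5397, -0.1689, 0.0414]
ee_rot: [-2.03, -2.398, -0.0]
ft_force: [0.6, -0.0, 1.1]
width: 0.0004
finger_force: 0.0
```

>>> {"api": "drive_tool", "payload": {"plan": [[[20,-2,0,0,0],[35,-2,0,0,0],[40,-2,0,0,0],[46,-2,0,0,0],[52,-2,0,0,0],[58,-2,0,0,0],[65,-2,0,0,0],[72,-2,0,0,0],[79,-2,0,0,0],[86,-2,0,0,0],[93,-2,0,0,0],[100,-2,0,0,0]]]}}

```text
t: 3.8
eef_pos: [0.5232, -0.0735, 0.0428]
ee_rot: [2.03, 2.391, 0.003]
ft_force: [1.3, -7.1, 6.8]
width: 0.0003
finger_force: 3.8
```

Run:
```python
from h import *
move(jig(0,-.005,.04),9.4)
s=monitor.observe(); print(injig(s['eef_pos'])); f=grab_frame('wrist'); save('w2',f['img'],1.4)
```

```text
t 3.8 pos [ 0.5232 -0.0735  0.0428] yang 9.33 tilt [ 0.0052 -0.0019 -1.    ] q [-0.49  0.34  0.63  1.94 -0.25  0.93  0.42] F [ 1.3 -7.1  6.8] w 0.0003
shift [23.2  0.9  2.7] turn -0.001
[ -0.88295678 -28.16309533]
```

View pics/w2.png

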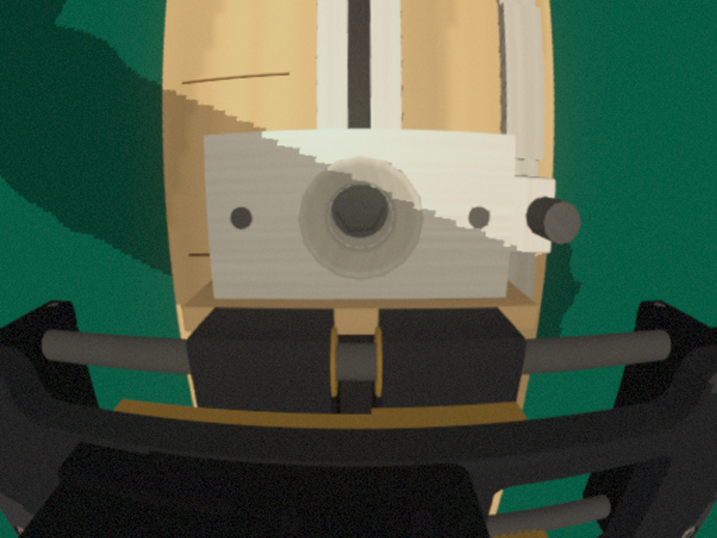

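The stop has moved off station 0. The hole's rim is now centred at (360,217) and the dark hexagon screw is visible inside it at (360,210). I work out how far is left.

Run:
```python
from h import *
s=monitor.observe(); f=grab_frame('wrist')
print(injig(watz(f,s,360/1.4,217/1.4,.0705)))
```

```text
[ 1.72631684 25.78255645]
```

>>> {"api": "drive_tool", "payload": {"plan": [[[4,0,0,0,0],[8,0,0,0,0],[11,0,0,0,0],[13,0,0,0,0],[14,0,0,0,0],[14,0,0,0,0]]]}}

```text
t: 4.5
eef_pos: [0.5185, -0.0568, 0.0402]
ee_rot: [-2.03, -2.397, -0.0]
ft_force: [0.6, -0.2, -0.7]
width: 0.0004
finger_force: 0.0
```

```bash
cat > hole.py <<'E'
from h import *
s=monitor.observe(); f=grab_frame('wrist'); print(injig(s['eef_pos']),s['ft_force'])
g=cv2.GaussianBlur(f['img'][100:260,180:330].mean(2).astype(np.uint8),(5,5),1)
c=cv2.HoughCircles(g,cv2.HOUGH_GRADIENT,1,30,param1=60,param2=18,minRadius=32,maxRadius=60)
if c is not None:
    for u,v,r in c[0][:3]: p=watz(f,s,u+180,v+100,.0705); print(u+180,v+100,r,p.round(4),injig(p).round(1))
E
python3 hole.py
```

```text
[ -2.81537472 -10.8832564 ] [ 0.60894306 -0.1808143  -0.6614461 ]
260.5 155.5 43.8 [ 0.5142 -0.0048  0.0705] [ 1.4 41.1]
```

>>> {"api": "drive_tool", "payload": {"plan": [[[0.5,0,0,0,0],[1,0,0,0,0]]]}}

```text
t: 4.75
eef_pos: [0.5184, -0.0562, 0.0402]
ee_rot: [-2.031, -2.397, 0.0]
ft_force: [0.7, -0.1, -0.2]
width: 0.0003
finger_force: 0.1
```

```bash
python3 hole.py
python3 - <<'E'
from h import *
f=grab_frame('wrist'); save('w3',f['img'],1.4)
E
```

```text
[ -2.80386749 -10.30837114] [ 0.7103827  -0.07156574 -0.18066625]
261.5 155.5 44.9 [ 0.5145 -0.0041  0.0705] [ 1.9 41.7]
```

View pics/w3.png

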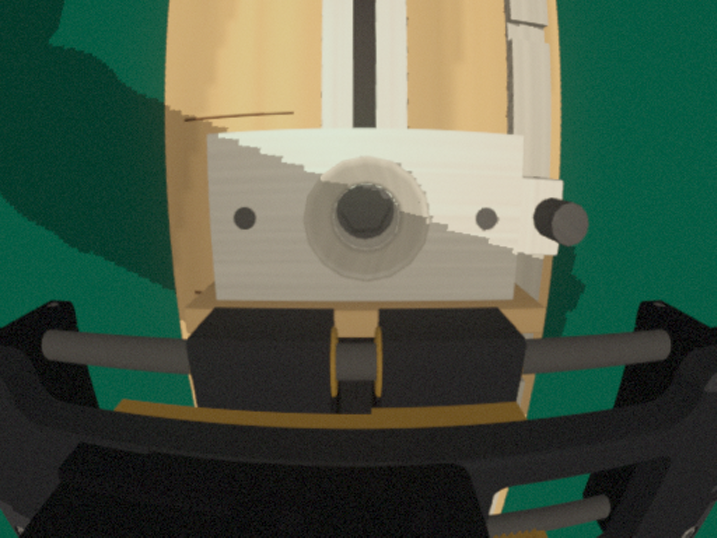

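The stop's hole is at (366,217). The bed's station lines are at (198,292) and (185,120). I compare the stop's position with those lines.

Run:
```python
from h import *
s=monitor.observe(); f=grab_frame('wrist')
for n,u,v,z in(('l2',198,292,.024),('l3',185,121,.024),('l3r',293,113,.024),('blk back L',208,137,.0625),('blk back R',522,137,.0625),('blk frontL',216,298,.0625),('padtopfrontL',186,310,.0725),('hole',366,217,.0705)):
    print(n,injig(watz(f,s,u/1.4,v/1.4,z)).round(1))
t=grab_frame('top'); import pickle; a=pickle.load(open('f0.pkl','rb'))['top']['img']; b=t['img']
def dark(i): 
    c=cv2.resize(i[140:230,250:330],None,fx=8,fy=8,interpolation=cv2.INTER_CUBIC); return c
cv2.imwrite('pics/t2.png',np.hstack([dark(a)[:,:,::-1][:, :400],dark(b)[:,:,::-1][:, :400]])[:600])
```

```text
l2 [-75.7   1.1]
l3 [-77.2  80.3]
l3r [-27.9  80.6]
blk back L [-52.1  69.5]
blk back R [56.3 70.3]
blk frontL [-52.6  11.6]
padtopfrontL [-60.9  10.4]
hole [ 1.9 41.9]
```

>>> {"api": "drive_tool", "payload": {"plan": [[[1,0,0,0,0],[2,0,0,0,0]]]}}

```text
t: 5.15
eef_pos: [0.5184, -0.0554, 0.0403]
ee_rot: [2.031, 2.395, -0.001]
ft_force: [1.1, -7.0, -2.4]
width: 0.0005
finger_force: 3.4
```

```bash
python3 hole.py;python3 - <<'E'
from h import *
import pickle
t=pickle.load(open('f0.pkl','rb'))['top']
J=lambda x,y,z: injig(atz(t,200+x/4.8-.4,140+y/4.8-.4,z)).round(1)
print(J(541,305,.024),J(413,310,.024),J(284,325,.024))
E
```

```text
[-2.70241132 -9.48047741] [ 1.07740554 -7.01118102 -2.4073459 ]
260.5 156.5 44.8 [ 0.5142 -0.0038  0.0705] [ 1.5 42.1]
[-71.  -80.3] [-60.2  -0.6] [-55.6  80.9]
```

```bash
python3 -c "
from h import *
move(np.array([.5386,-.1633,.1573])+np.r_[JY*.08,0],9.53)"
```

```text
t 5.2 pos [ 0.5184 -0.0554  0.0403] yang 9.41 tilt [ 5.0e-04 -1.3e-03 -1.0e+00] q [-0.52  0.33  0.63  1.96 -0.24  0.93  0.39] F [ 2.1 -5.  -1.7] w 0.0005
shift [ -29.9    2.4 -116.9] turn -0.002
```

>>> {"api": "drive_tool", "payload": {"plan": [[[-6,0,0,0,0],[-20,0,0,0,0],[-31,2,-40,0,0],[-31,2,-80,0,0],[-31,2,-117,0,0],[-31,2,-117,0,0],[-31,2,-117,0,0]]]}}

```text
t: 5.9
eef_pos: [0.5257, -0.0844, 0.1578]
ee_rot: [2.03, 2.397, 0.003]
ft_force: [-0.1, 0.8, -0.9]
width: 0.0002
finger_force: 0.0
```

Run:
```python
from h import *
s=monitor.observe(); f=grab_frame('wrist'); print(injig(s['eef_pos']))
T=cv2.cvtColor(cv2.resize(cv2.imread('pics/w1.png'),(512,384)),cv2.COLOR_BGR2GRAY)[62:150,175:350]
g=cv2.cvtColor(f['img'],cv2.COLOR_RGB2GRAY)
m=cv2.matchTemplate(g,T,cv2.TM_CCOEFF_NORMED);_,v,_,l=cv2.minMaxLoc(m);print(v,l)
du,dv=l[0]-175,l[1]-62
p=watz(f,s,357/1.4+du,138/1.4+dv,.0705);print(p,injig(p))
move([.5762,.3088,.2],-8.7)
# hexagon crop
h=f['img'][int(138/1.4+dv)-16:int(138/1.4+dv)+16,255+du-16:255+du+16]
save('hex',h,16)
```

```text
[ -0.19307824 -39.31515477]
0.8318654298782349 (174, 65)
[ 0.51393155 -0.0041344   0.0705    ] [ 1.25683998 41.8189418 ]
t 5.95 pos [ 0.525  -0.0844  0.1568] yang 9.47 tilt [-4.e-04  7.e-04 -1.e+00] q [-0.53  0.2   0.68  1.82 -0.14  1.17  0.36] F [ 0.3  0.3 -0.5] w 0.0003
shift [379.4 115.1 -42.9] turn 0.317
```

View pics/hex.png

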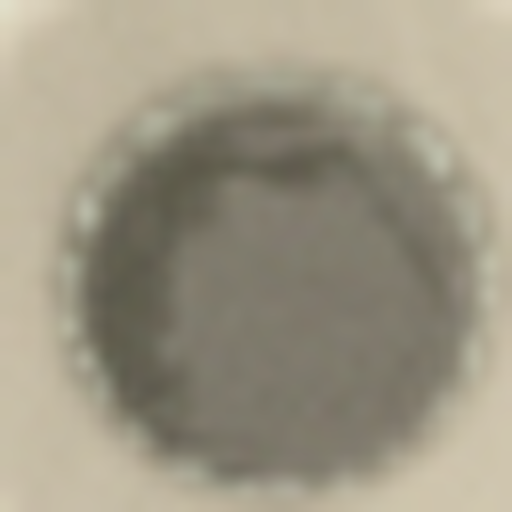

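The crop shows the hexagon screw face in the bush, with its top edge at about (215,165)–(350,155), nearly square to the track. The push was stopped at 7 N with almost no movement, which fits the stop sitting in the notch. I go to the key and check the stop from the top camera on the way.

>>> {"api": "drive_tool", "payload": {"plan": [[[379,115,-43,0.317,87],[379,115,-43,0.317,87],[379,115,-43,0.317,87],[379,115,-43,0.317,87],[379,115,-43,0.317,87],[379,115,-43,0.317,87],[379,115,-43,0.317,87],[379,115,-43,0.317,87],[379,115,-43,0.317,87],[379,115,-43,0.317,87],[379,115,-43,0.317,87]]]}}

```text
t: 7.05
eef_pos: [0.5765, 0.3062, 0.199]
ee_rot: [2.385, 2.044, -0.004]
ft_force: [0.6, -0.8, 0.3]
width: 0.0803
finger_force: 0.0
```

Run:
```python
from h import *
import pickle
a=pickle.load(open('f0.pkl','rb'))['top']['img']; t=grab_frame('top'); b=t['img']
pickle.dump(t,open('f1.pkl','wb'))
s=monitor.observe(); w=grab_frame('wrist'); pickle.dump((s,w),open('w4.pkl','wb'))
c=lambda i:cv2.resize(i[150:215,240:370],(640,320),interpolation=cv2.INTER_CUBIC)
wk=cv2.resize(w['img'][60:260,150:360],(294,280))
o=np.zeros((600,640,3),np.uint8); o[:320]=c(b); o[320:,:294]=wk
o[320:,300:640]=cv2.resize(c(a),(340,280))
save('chk',o)
move([.5762,.3088,.104],-8.7)
```

```text
t 7.15 pos [0.5768 0.3057 0.1999] yang -8.87 tilt [-6.e-04 -9.e-04 -1.e+00] q [-0.94  0.44  0.52  1.44 -0.22  1.33 -0.56] F [ 0.3 -0.6 -0. ] w 0.0845
shift [ 3.1 -1.1 95.9] turn -0.003
```

View pics/chk.png

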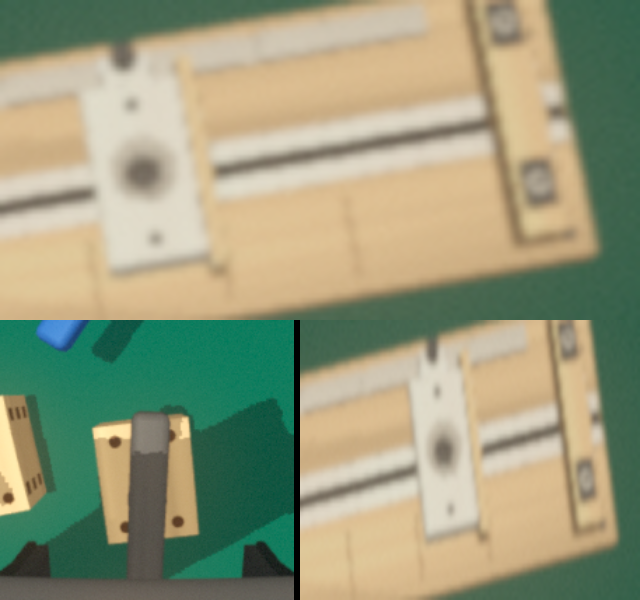

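Run:
```python
from h import *
import pickle
f0=pickle.load(open('f0.pkl','rb'))['top'];f1=pickle.load(open('f1.pkl','rb'));s,w=pickle.load(open('w4.pkl','rb'))
g=lambda f,x,y,z: injig(atz(f,240+x/4.923-.4,150+y/4.923-.4,z)).round(1)
print('hole now',g(f1,145,173,.0705),'fence in',g(f1,470,5,.072),g(f1,518,240,.072))
# dark blob centroids of hole, both frames
for f,(u,v) in((f0,(294.5,180.2)),(f1,(269,184.7))):
    G=255.-f['img'].mean(2); y,x=np.mgrid[-5:6,-5:6]; 
    for _ in range(4):
        P=G[round(v)-5:round(v)+6,round(u)-5:round(u)+6]; W=np.clip(P-np.percentile(P,50),0,None); u,v=round(u)+(W*x).sum()/W.sum(),round(v)+(W*y).sum()/W.sum()
    print(u,v,injig(atz(f,u,v,.060)))
# key in wrist: bar near end and mid
q=lambda x,y,z: watz(w,s,150+x/1.4,60+(y-320)/1.4,z)
a,b=q(150,413,.134),q(146,560,.134); print(a,b,np.degrees(np.arctan2(*(a-b)[[1,0]])))
l,r=q(131,520,.134),q(165,520,.134);print((l+r)/2,np.linalg.norm(l-r))
```

```text
hole now [-2.2 39.9] fence in [  65.6 -171.4] [ -80.9 -170.6]
294.4990396368081 179.96176008381352 [  1.13703127 -37.34279474]
268.59893140296447 184.61254739744916 [ 0.58215059 40.82609741]
[0.58980531 0.3658454  0.134     ] [0.57460478 0.28213771 0.134     ] 79.70777794615313
[0.57951868 0.3063294  0.134     ] 0.01939040912107892
```

Displacement is about 78 mm, with a measurement error of roughly 2 mm, and the plunger is holding, so the stop is in station 0.080. The wrist panel shows the large key's bar running straight between the open fingers (x≈131–165). I grasp it now.

>>> {"api": "drive_tool", "payload": {"plan": [[[4,1,40,0.01,87],[4,1,80,0.01,87],[4,1,95,0.01,87],[4,1,95,0.01,87],[4,1,95,0.01,10],[4,1,95,0.01,10],[4,1,95,0.01,10],[4,1,95,0.01,10],[4,1,95,0.01,10],[4,1,95,0.01,10],[4,1,95,0.01,10]]], "squeeze": 50}}

```text
t: 8.25
eef_pos: [0.5781, 0.3119, 0.1054]
ee_rot: [-2.394, -2.034, -0.0]
ft_force: [-1.2, -0.4, -0.0]
width: 0.0396
finger_force: 0.0
```

>>> {"api": "drive_tool", "payload": {"plan": [[[0,0,-15,0,10],[0,0,-30,0,10],[0,0,-50,0,10],[0,0,-80,0,10],[0,0,-100,0,10],[0,0,-100,0,10],[0,0,-100,0,10]]]}}

```text
t: 8.95
eef_pos: [0.5785, 0.312, 0.2067]
ee_rot: [2.394, 2.034, 0.003]
ft_force: [-0.3, -0.8, -0.4]
width: 0.0099
finger_force: 0.0
```

Run:
```python
from h import *
import pickle
s=monitor.observe(); print(s['finger_force'])
p=jig(.0012,.0413,.2)
move(p,60)
f=grab_frame('wrist'); pickle.dump((s,f),open('w5.pkl','wb')); save('w5',f['img'],1.4)
```

```text
0.0
t 8.95 pos [0.5785 0.312  0.2067] yang -9.28 tilt [ 0.0015  0.0012 -1.    ] q [-0.94  0.44  0.52  1.42 -0.22  1.34 -0.57] F [-0.3 -0.8 -0.4] w 0.0099
shift [-322.9  -12.6    6.2] turn -1.209
```

View pics/w5.png

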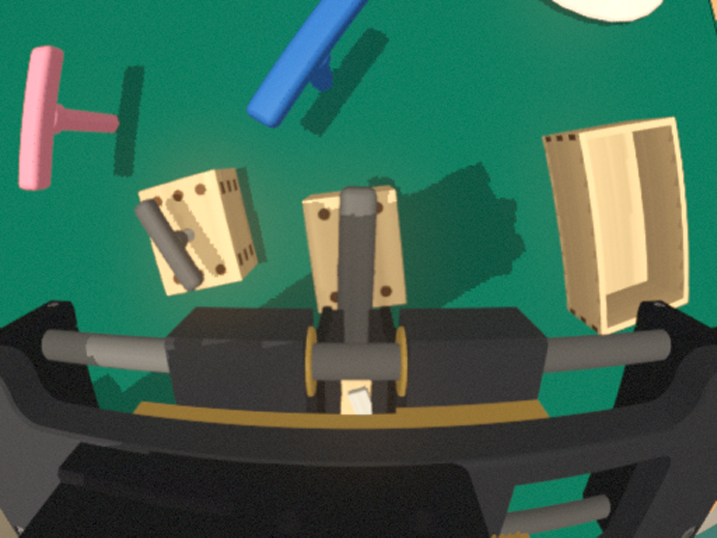

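The fingers were still closing when I lifted, so they shut above the key. The key still stands in its caddy, with its bar at (340–376, 260) and the top edge of its near end at (357,214). I remeasure from this picture and grasp again with more time.

Run:
```python
from h import *
import pickle
s,w=pickle.load(open('w5.pkl','rb'));s4,w4=pickle.load(open('w4.pkl','rb'))
q=lambda x,y,z=.134: watz(w,s,x/1.4,y/1.4,z)
q4=lambda x,y,z=.134: watz(w4,s4,150+x/1.4,60+(y-320)/1.4,z)
for a,b in((q(357,214),q(356,300)),(q4(150,454),q4(146,560)),(q(357,189,.112),None)):
    d=np.array([np.cos(np.radians(80.5)),np.sin(np.radians(80.5)),0])
    print(a,'centre',a-d*.055, None if b is None else np.degrees(np.arctan2(*(a-b)[[1,0]])))
l,r=q(340,260),q(375,260);print(np.linalg.norm(l-r),(l+r)/2)
move([.577,.308,.104],-9.5)
```

```text
[0.5871696  0.35153018 0.134     ] centre [0.57809198 0.29728447 0.134     ] 80.10847756966129
[0.58637229 0.3435638  0.134     ] centre [0.57729467 0.2893181  0.134     ] 79.15513844788505
[0.58932229 0.3640693  0.112     ] centre [0.58024467 0.30982359 0.112     ] None
0.02027367071649611 [0.58315941 0.32503947 0.134     ]
t 9.0 pos [0.578  0.3119 0.2056] yang -9.28 tilt [ 1.e-04  3.e-04 -1.e+00] q [-0.94  0.44  0.52  1.42 -0.22  1.34 -0.57] F [-0.6 -0.3 -0.1] w 0.0105
shift [ -4.   -0.4 101.6] turn 0.004
```

Run:
```python
from h import *
import pickle
F=pickle.load(open('f0.pkl','rb'));t=F['top'];s=F['scene']
K=lambda x,y,z: atz(t,90+x/7-.43,145+y/7-.43,z)
print([K(x,y,.058).round(4) for x,y in((412,62),(630,60),(622,222),(402,222))],K(516,141,.058),K(515,148,.07))
S=lambda x,y,z: atz(s,x/1.5-.2,y/1.5-.2,z)
for x,y in ((483,273),(512,258),(536,273),(507,290)): print(S(x,y,.058).round(4))
print('scene bar ends top',S(499,253,.134),S(537,239,.134))
```

```text
[array([0.6142, 0.357 , 0.058 ]), array([0.6139, 0.2626, 0.058 ]), array([0.5423, 0.2642, 0.058 ]), array([0.5433, 0.3586, 0.058 ])] [0.57848104 0.31077539 0.058     ] [0.57230217 0.30836036 0.07      ]
[0.5514 0.2511 0.058 ]
[0.5495 0.3438 0.058 ]
[0.6189 0.3502 0.058 ]
[0.6235 0.2553 0.058 ]
scene bar ends top [0.58265689 0.2552088  0.134     ] [0.59358962 0.35934926 0.134     ]
```

>>> {"api": "drive_tool", "payload": {"plan": [[[-3,0,0,0,70],[-3,0,0,0,70],[-3,0,0,0,70],[-3,0,0,0,70],[-3,0,0,0,70],[-3,0,0,0,70],[-3,0,20,0,70],[-3,0,40,0,70],[-3,0,70,0,70],[-3,0,101,0,70],[-3,0,101,0,70],[-3,0,101,0,10]]]}}

```text
t: 10.2
eef_pos: [0.5777, 0.3089, 0.1049]
ee_rot: [2.394, 2.034, -0.001]
ft_force: [0.8, 0.2, -0.0]
width: 0.067
finger_force: 0.0
```

>>> {"api": "drive_tool", "payload": {"plan": [[[0,0,0,0,10],[0,0,0,0,10],[0,0,0,0,10],[0,0,0,0,10],[0,0,0,0,10],[0,0,0,0,10],[0,0,0,0,10],[0,0,0,0,10],[0,0,0,0,10],[0,0,0,0,10],[0,0,0,0,10]]]}}

```text
t: 11.3
eef_pos: [0.5777, 0.309, 0.1045]
ee_rot: [2.394, 2.034, 0.0]
ft_force: [0.3, -0.1, 1.6]
width: 0.0214
finger_force: 49.7
```

>>> {"api": "drive_tool", "payload": {"plan": [[[0,0,-15,0,10],[0,0,-35,0,10],[0,0,-60,0,10],[0,0,-90,0,10],[0,0,-118,0,10],[0,0,-118,0,10],[0,0,-118,0,10]]]}}

```text
t: 12.0
eef_pos: [0.5772, 0.3088, 0.222]
ee_rot: [-2.394, -2.034, 0.001]
ft_force: [-0.7, -0.5, -6.8]
width: 0.0212
finger_force: 49.7
```

Run:
```python
from h import *
import pickle
s=monitor.observe(); print(s['finger_force'],s['moment'])
move(jig(.0012,.0413,.222),60)
f=grab_frame('scene'); pickle.dump((s,f),open('s6.pkl','wb')); save('s6',f['img'])
# predicted vs seen key tip: dark column below
print('tip pred px',proj(f,s['eef_pos']-[0,0,.092]),'bar',proj(f,s['eef_pos']+[0,0,.019]))
```

```text
49.69669131562114 [-0.12454132  0.03669856  0.00225519]
t 12.0 pos [0.5772 0.3088 0.222 ] yang -9.28 tilt [-7.e-04 -1.e-04 -1.e+00] q [-0.94  0.43  0.53  1.4  -0.21  1.37 -0.57] F [-0.7 -0.5 -6.8] w 0.0212
shift [-319.6  -11.9    0. ] turn -1.209
tip pred px (np.float64(343.0614814035416), np.float64(162.85292193473984)) bar (np.float64(349.0268461438849), np.float64(134.26856023198582))
```

Run:
```python
from h import *
import pickle
s,f=pickle.load(open('s6.pkl','rb'))
a=f['img'].astype(int)
G=(a[...,1]-a[...,0]) # green cloth large; grey ~0
for v in range(136,176,3): print(v,' '.join(f'{x:3d}' for x in G[v,326:364:2]), '|', round(proj(f,s['eef_pos']-[0,0,.0])[0],1))
for h in(.008,.0,-.03,-.06,-.092): print(h,np.round(proj(f,s['eef_pos']+[0,0,h]),1))
m=[]
for _ in range(6): o=monitor.observe(); m.append(np.r_[o['moment'],o['ft_force']]); grab_frame('scene')
print(np.mean(m,0).round(3))
```

```text
136  62 -85 -91 -23   3 -10  -8  -8  -8  -7 -10  -6  -6  -7  -1  -8  13  -6   0 | 348.0
139  25 -91 -91  25  -2  -7 -10 -13 -12  -8  -7  -3  -6  -6   2  72  79  78  76 | 348.0
142 -14 -77 -91  71  80  46  67  71  80  56 -10  -7  -8  29  72  76  78  78  80 | 348.0
145 -11   1 -95  79  75  74  80  75  79   8 -17 -17  -2  77  69  76  77  83  82 | 348.0
148 -11 -99  -2  40  35  42  34  35  36 -18 -17 -18  44  78  72  45  55  58  66 | 348.0
151 -44 -35  17  37  32  60  72  73  67 -15 -16 -18  73  84  76  21  38  39  37 | 348.0
154 -37 -38 -44 -48   1  82  70  69  26 -16 -17  -4  78  74  80  43  32  33  32 | 348.0
157 -39 -42 -40 -44 -43 -40  10  76 -19 -15 -20  47  71  67  75  72  82  69  74 | 348.0
160 -40 -41 -40 -42 -37 -40  47  63 -19 -15 -17  69  71  79  81  71  81  73  84 | 348.0
163 -41 -36 -39 -33 -37 -45  73  69 -17 -21   7  77  71  74  74  78  71  80  81 | 348.0
166 -38 -37 -37 -36 -38  16  74  70  71  72  74  74  68  71  76  72  66  76  74 | 348.0
169 -37 -37 -36 -31 -43  48  78  71  60  63  77  68  68  75  78  74  79  73  78 | 348.0
172 -36 -39 -14  18  41  37 -39 -39 -41 -46 -24  72  75  76  76  73  73  74  90 | 348.0
175  17  27   7 -42 -43 -40 -38 -40 -36 -38 -41 -47 -23  75  78  77  75  73  64 | 348.0
0.008 [348.4 137.3]
0.0 [348.  139.4]
-0.03 [346.3 147.3]
-0.06 [344.7 155. ]
-0.092 [343.1 162.9]
[-0.109  0.065 -0.006  0.113 -0.307 -5.664]
```

```bash
python3 -c "
from h import *
move([.516,-.0055,.222],60)"
```

```text
t 12.35 pos [0.5773 0.3088 0.2215] yang -9.29 tilt [-1.1e-03 -8.0e-04 -1.0e+00] q [-0.94  0.43  0.53  1.4  -0.21  1.37 -0.57] F [-0.4 -0.1 -5.2] w 0.0217
shift [-3.201e+02 -9.800e+00 -2.000e-01] turn -1.209
```

>>> {"api": "drive_tool", "payload": {"plan": [[[-320,-10,0,-1.2,10],[-320,-10,0,-1.2,10],[-320,-10,0,-1.2,10],[-320,-10,0,-1.2,10],[-320,-10,0,-1.2,10],[-320,-10,0,-1.2,10],[-320,-10,0,-1.2,10],[-320,-10,0,-1.2,10],[-320,-10,0,-1.2,10],[-320,-10,0,-1.2,10],[-320,-10,0,-1.2,10],[-320,-10,0,-1.2,10]]]}}

```text
t: 13.55
eef_pos: [0.5162, -0.0046, 0.2222]
ee_rot: [-0.829, -3.03, 0.0]
ft_force: [0.6, 0.2, -5.7]
width: 0.0217
finger_force: 49.7
```

Run:
```python
from h import *
move([.516,-.0055,.172],60)
# wrist: where hole rim and shaft
s=monitor.observe(); f=grab_frame('scene')
a=f['img'].astype(int); G=a.sum(2)//3
tip=proj(f,s['eef_pos']-[0,0,.092]); hol=proj(f,[.514,-.0047,.0705]); print(tip,hol)
v0,u0=int(tip[1])-12,int(tip[0])-16
for v in range(v0,int(hol[1])+8,2): print(v,u0,' '.join(f'{x:3d}' for x in G[v,u0:u0+34:1]))
```

```text
t 13.55 pos [ 0.5162 -0.0046  0.2222] yang 59.41 tilt [-3.e-04 -2.e-04 -1.e+00] q [-0.61  0.08  0.56  1.77 -0.05  1.3   1.  ] F [ 0.6  0.2 -5.7] w 0.0217
shift [-0.3 -0.8 50.2] turn -0.01
(np.float64(254.13828949674073), np.float64(188.23880362772047)) (np.float64(253.48313756791273), np.float64(202.1945905155214))
176 238  80  81  81  86  83  84  81  87  83  83  81  82  87 138 137 151 154 151 137 119  86  83  83  86  85  88  87  87  85  77  91 153 190 192
178 238  81  83  83  87  84  84  87  88  74  87  84  84  94 138 140 148 151 152 134 112  82  84  84  89  86  78  76  96 148 185 190 191 188 139
180 238  85  83  85  83  87  83  82  85  81  83  84  78  89 137 139 149 150 148 143 109  86  85  82  84  92 151 186 190 191 191 186 183 186 184
182 238  84  86  86  89  82  81  92  85  82  87  83  85  88 138 141 147 147 152 130 105  92 108 148 188 187 191 189 188 186 182 185 184 187 191
184 238  85  82  84  80  85  84  83  82  83  87  87  84  88 142 142 151 154 150 127 140 187 193 190 188 186 184 181 185 184 187 188 190 193 192
186 238  86  84  89  84  86  87  88  84  86  87  85  83  86 137
[... 964 characters left out ...]
 164 163 166 163 166 164 153 153 154 154 158 160 160 158 155 153 149 155 161 175 190 198 214 225 227 230 229 202 151  89  64
202 238 143 143 151 164 167 164 163 165 165 146 139 142 150 164 166 172 168 157 151 142 142 150 164 163 169 193 213 203 152  86  56  88 166 227
204 238 134 143 145 143 148 153 163 166 165 157 133 138 148 166 168 170 169 163 149 135 139 159 166 164 165 165 163 162 137 145 227 231 229 227
206 238 134 137 137 140 149 147 146 154 160 167 167 164 150 130 143 133 149 141 161 163 165 165 169 167 165 168 164 170 168 166 171 192 205 188
208 238 130 136 134 136 135 136 143 142 143 147 151 149 163 167 165 166 161 166 168 164 165 166 168 167 169 167 166 165 168 165 167 165 168 165
```

>>> {"api": "drive_tool", "payload": {"plan": [[[0,-1,25,0,10],[0,-1,45,0,10],[0,-1,55,0,10],[0,-1,62,0,10],[0,-1,69,0,10],[0,-1,76,0,10],[0,-1,80,0,10],[0,-1,80,0,10]]]}}

```text
t: 14.4
eef_pos: [0.5155, -0.0061, 0.142]
ee_rot: [-0.827, -3.03, 0.0]
ft_force: [-0.9, 0.2, -5.7]
width: 0.0214
finger_force: 49.7
```

>>> {"api": "drive_tool", "payload": {"plan": [[[0,0,2,0,10],[0,0,4,0,10],[0,0,6,0,10],[0,0,7,0,10],[0,0,7,0,10]]]}}

```text
t: 14.9
eef_pos: [0.5165, -0.0062, 0.1364]
ee_rot: [0.827, 3.029, 0.001]
ft_force: [-1.5, -0.5, 5.0]
width: 0.0215
finger_force: 49.7
```

>>> {"api": "drive_tool", "payload": {"plan": [[[0,0,1,0.04,10],[0,0,1.5,0.08,10],[0,0,1.5,0.12,10],[0,0,1.5,0.16,10],[0,0,1.5,0.2,10],[0,0,1.5,0.24,10],[0,0,1.5,0.28,10],[0,0,1.5,0.32,10]]]}}

```text
t: 15.7
eef_pos: [0.517, -0.0066, 0.1362]
ee_rot: [1.301, 2.857, 0.003]
ft_force: [-5.0, -2.9, 17.9]
width: 0.0218
finger_force: 49.9
```

>>> {"api": "drive_tool", "payload": {"plan": [[[0.5,-1.5,0,0.04,10],[0.5,-1.5,0,0.08,10],[0.5,-1.5,0,0.12,10],[0.5,-1.5,0,0.16,10],[0.5,-1.5,0,0.2,10],[0.5,-1.5,0,0.24,10],[0.5,-1.5,0,0.28,10],[0.5,-1.5,0,0.32,10]]]}}

```text
t: 16.5
eef_pos: [0.5154, -0.0071, 0.1358]
ee_rot: [1.74, 2.613, 0.003]
ft_force: [-4.0, -2.4, 13.0]
width: 0.0211
finger_force: 49.9
```

```bash
python3 -c "
from h import *
move([.515,-.005,.1265]);print(monitor.observe()['moment'])"
```

```text
t 16.5 pos [ 0.5154 -0.0071  0.1358] yang 22.69 tilt [ 2.8e-03  6.0e-04 -1.0e+00] q [-0.65  0.17  0.63  1.89 -0.11  1.11  0.42] F [-4.  -2.4 13. ] w 0.0211
shift [2.1 0.4 9.3] turn 0
[-0.5694834   1.20398984  0.19820539]
```

>>> {"api": "drive_tool", "payload": {"plan": [[[0,-1,0.5,0.03,10],[0,-1,0.5,0.06,10],[0,-1,0.5,0.09,10],[0,-1,0.5,0.12,10],[0,-1,0.5,0.15,10],[0,-1,0.5,0.18,10],[0,-1,0.5,0.21,10],[0,-1,0.5,0.24,10]]]}}

```text
t: 17.3
eef_pos: [0.5133, -0.0072, 0.1332]
ee_rot: [2.042, 2.387, -0.0]
ft_force: [2.6, -0.9, -5.8]
width: 0.0217
finger_force: 49.8
```

```bash
python3 -c "
from h import *
move([.515,-.005,.1265]);print(monitor.observe()['moment'])"
```

```text
t 17.3 pos [ 0.5133 -0.0072  0.1332] yang 8.92 tilt [ 0.e+00 -2.e-04 -1.e+00] q [-0.67  0.17  0.66  1.9  -0.12  1.11  0.19] F [ 2.6 -0.9 -5.8] w 0.0217
shift [1.9 2.  6.7] turn 0
[-0.51411545 -0.77151413  0.10566056]
```

It has dropped in (z fell and the contact force is gone). I lower it fully home.

>>> {"api": "drive_tool", "payload": {"plan": [[[0,0,2,0,10],[0,0,4,0,10],[0,0,6,0,10],[0,0,7,0,10],[0,0,8,0,10],[0,0,8,0,10]]]}}

```text
t: 17.9
eef_pos: [0.5141, -0.0073, 0.1267]
ee_rot: [2.039, 2.389, 0.002]
ft_force: [-2.1, -1.8, 14.0]
width: 0.0214
finger_force: 49.8
```

>>> {"api": "drive_tool", "payload": {"plan": [[[0,0,-0.5,0.06,10],[0,0,-0.5,0.12,10],[0,0,-0.5,0.18,10],[0,0,-0.5,0.24,10],[0,0,-0.5,0.3,10],[0,0,-0.5,0.36,10],[0,0,-0.5,0.42,10],[0,0,-0.5,0.48,10],[0,0,-0.5,0.54,10],[0,0,-0.5,0.6,10]]], "squeeze": 60}}

```text
t: 18.9
eef_pos: [0.5132, -0.0071, 0.1267]
ee_rot: [-2.656, -1.677, -0.0]
ft_force: [-4.1, -2.6, 14.2]
width: 0.0215
finger_force: 59.8
```

```bash
python3 -c "
from h import *
move([.515,-.005,.1265]);print(monitor.observe()['moment'])"
```

```text
t 18.9 pos [ 0.5132 -0.0071  0.1267] yang -25.45 tilt [-3.e-04  8.e-04 -1.e+00] q [-0.73  0.19  0.73  1.91 -0.14  1.1  -0.39] F [-4.1 -2.6 14.2] w 0.0215
shift [2.6 0.7 0.2] turn 0
[-0.50250905  1.37573013  0.28716685]
```

>>> {"api": "drive_tool", "payload": {"plan": [[[0,0,0,0.05,10],[0,0,0,0.1,10],[0,0,0,0.15,10],[0,0,0,0.2,10],[0,0,0,0.25,10]]]}}

```text
t: 19.4
eef_pos: [0.513, -0.0068, 0.1267]
ee_rot: [-2.843, -1.334, 0.001]
ft_force: [-4.8, 0.1, 15.6]
width: 0.0215
finger_force: 59.9
```

```bash
python3 -c "
from h import *
move([.515,-.005,.1265]);print(monitor.observe()['moment'])"
```

```text
t 19.4 pos [ 0.513  -0.0068  0.1267] yang -39.74 tilt [-9.0e-04  1.1e-03 -1.0e+00] q [-0.76  0.19  0.76  1.91 -0.15  1.1  -0.63] F [-4.8  0.1 15.6] w 0.0215
shift [2.7 0.4 0.2] turn 0
[-0.2810324   1.78135201  0.25981809]
```

>>> {"api": "drive_tool", "payload": {"plan": [[[0,0,0,0.05,10],[0,0,0,0.1,10],[0,0,0,0.15,10],[0,0,0,0.2,10]]]}}

```text
t: 19.8
eef_pos: [0.5129, -0.0066, 0.1267]
ee_rot: [-2.961, -1.043, 0.001]
ft_force: [-5.9, -0.3, 16.9]
width: 0.0213
finger_force: 60.0
```

```bash
python3 -c "
from h import *
move([.515,-.005,.1265]);print(monitor.observe()['moment'])"
```

```text
t 19.8 pos [ 0.5129 -0.0066  0.1267] yang -51.19 tilt [-0.0012  0.0015 -1.    ] q [-0.78  0.2   0.79  1.91 -0.16  1.1  -0.82] F [-5.9 -0.3 16.9] w 0.0213
shift [2.7 0.1 0.2] turn 0
[-0.08586192  1.96310232  0.57284066]
```

>>> {"api": "drive_tool", "payload": {"plan": [[[0,0,0,0.04,10],[0,0,0,0.08,10]]]}}

```text
t: 20.0
eef_pos: [0.513, -0.0065, 0.1267]
ee_rot: [-3.0, -0.927, 0.001]
ft_force: [-5.2, -1.0, 15.3]
width: 0.0211
finger_force: 61.1
```

```bash
python3 -c "
from h import *
move([.515,-.005,.1265]);print(monitor.observe()['moment'])"
```

```text
t 20.0 pos [ 0.513  -0.0065  0.1267] yang -55.65 tilt [-0.0011  0.001  -1.    ] q [-0.79  0.2   0.8   1.91 -0.16  1.1  -0.9 ] F [-5.2 -1.  15.3] w 0.0211
shift [ 2.6 -0.1  0.2] turn 0
[-0.35867352  1.76578642  1.33503438]
```

>>> {"api": "drive_tool", "payload": {"plan": [[[0,0,0,0.03,10],[0,0,0,0.05,10],[0,0,0,0.05,10]]]}}

```text
t: 20.3
eef_pos: [0.5133, -0.0064, 0.1267]
ee_rot: [-3.022, -0.855, -0.0]
ft_force: [-3.7, -0.8, 15.3]
width: 0.0217
finger_force: 62.2
```

```bash
python3 -c "
from h import *
move([.515,-.005,.1265]);print(monitor.observe()['moment'])"
```

```text
t 20.3 pos [ 0.5133 -0.0064  0.1267] yang -58.41 tilt [-2.e-04  7.e-04 -1.e+00] q [-0.8   0.2   0.8   1.91 -0.16  1.1  -0.95] F [-3.7 -0.8 15.3] w 0.0217
shift [ 2.1 -0.3  0.2] turn 0
[-0.27189964  1.24723916  1.66174143]
```

Tight: the torque rose from 0.26 to 1.66 N m. I ease off the wound-up torque and the downward load, then release.

>>> {"api": "drive_tool", "payload": {"plan": [[[0,0,-0.7,-0.04,10],[0,0,-1.5,-0.08,10],[0,0,-1.5,-0.08,60],[0,0,-1.5,-0.08,60],[0,0,-1.5,-0.08,60],[0,0,-1.5,-0.08,60],[0,0,-1.5,-0.08,60],[0,0,-1.5,-0.08,60],[0,0,-1.5,-0.08,60],[0,0,-1.5,-0.08,60]]]}}

```text
t: 21.3
eef_pos: [0.5132, -0.0071, 0.1273]
ee_rot: [-2.988, -0.971, -0.0]
ft_force: [-0.8, -0.1, -0.2]
width: 0.0598
finger_force: 0.0
```

Released. I raise straight up and verify the key and the stop.

>>> {"api": "drive_tool", "payload": {"plan": [[[0,0,-15,0,60],[0,0,-40,0,60],[0,0,-80,0,60],[0,0,-120,0,60],[0,0,-140,0,60],[0,0,-140,0,60],[0,0,-140,0,60]]]}}

```text
t: 22.0
eef_pos: [0.5132, -0.0071, 0.267]
ee_rot: [-2.987, -0.972, -0.0]
ft_force: [-0.0, 0.3, -1.3]
width: 0.06
finger_force: 0.0
```

Run:
```python
from h import *
import pickle
s=monitor.observe(); print(s['t'],s['eef_pos'],s['ft_force'])
f=grab_frame('scene'); a=f['img'].astype(int).sum(2)//3
# bar expected at centre z=.1455 (home), direction yang+90
for ang in (33,):
  d=np.array([np.cos(np.radians(ang)),np.sin(np.radians(ang)),0])
  c=np.array([.514,-.006,.1565])
  print('bar top c, ends, shaft mid',[np.round(proj(f,p),1) for p in(c,c+d*.055,c-d*.055,c-[0,0,.05])])
u,v=map(int,proj(f,c))
for y in range(v-14,v+26,2): print(y,u-24,' '.join(f'{x:3d}' for x in a[y,u-24:u+25:2]))
```

```text
22.0 [ 0.5131796  -0.0070572   0.26701021] [-0.03118164  0.28529976 -1.31393805]
bar top c, ends, shaft mid [array([253.5, 181.4]), array([270.8, 186. ]), array([236.6, 176.8]), array([253.3, 193.8])]
167 229  78  79  84  78  80  80  78  83  79  81  79  83  81  86  83  84  84  82  81  81  83  78  80  82  84
169 229  75  82  74  79  84  87  77  78  80  80  80  83  84  81  81  83  84  83  85  88  82  85  83  84  80
171 229  76  82  79  73  83  83  77  81  76  82  85  80  86  81  80  89  84  85  83  81  83  78  83  86  87
173 229  84  79  79  83  77  83  83  85  81  82  83  82  81  79  83  85  82  85  85  87  85  77  82  84  82
175 229  80  79  86  81  83  83  84  81  82  80  87  79  82  87  83  84  84  85  87  80  89 148 155  78  80
177 229  78  80  87  78  76  76  77  81  88  83  83  86  84  85  90  84  83  83  82 110 189 191 173 183 112
179 229  84  85  79  85  79  77  72  71  76  76  80  74  81  90  86  85  83  92 148 194 191 154 121 191 199
181 229  87  87  91  78  77  83  80  82  71  74  76  71  76  76  77  76  81 118 178 192 188 188 192 191 193
183 229  87  87  85  73  75  73  76
[... 560 characters left out ...]
 147 144 205 206 202 202 205 207 205 198 212 223 229
195 229  65  62  68  72  62  85 147 165 169 164 166 142 146 143 206 200 203 204 206 199 198 222 228 232  97
197 229  66 144 128  65 127 163 167 107 128 166 163 143 147 139 196 205 205 200 193 213 226 228 183  53 166
199 229  74 139 144 141 166 164 164 161 167 164 153 141 148 143 154 184 201 197 223 227 231  95  76 229 231
201 229  75 135 137 147 141 149 168 163 162 154 150 139 147 142 150 155 171 226 230 181  61 166 228 225 212
203 229 131 129 133 136 142 144 152 165 164 144 140 142 146 142 138 150 167 167 138  59 198 231 225 194 179
205 229 134 128 128 134 136 134 138 145 167 166 140 135 149 135 138 166 164 167 168 162 176 170 188 179 179
```

The key stands upright in the screw, with its bar at rows 180–189 and columns 235–271 as predicted for fully home. The gripper is clear above it, so I hand in.

```bash
python3 -c "
from cell import ticket
print(ticket.close_job())"
```

```text
the job is handed in; nothing more can be done
None
```

I handed the job in at about 22 s with all three steps done: the stop is in the 0.080 station by measurement (about 78 mm of travel, within about 2 mm, and it held against a 7 N push), the larger key dropped fully home, and the screw came up tight at about 1.7 N m. The key is left standing in it. My first grasp closed above the key before the fingers had shut round it, and the second one held.

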